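# Sort the good torch spares into the caddy, leave the burnt ones

## Task

Put the good torch spares away in the caddy, each set standing upright on the floor of its own tray: the copper nozzle in the red tray, the white ceramic cup in the blue one, the brass collar in the yellow one and the green swirl ring in the green one. The blackened nozzle and the blackened cup are worn out: leave them standing where they are on the sheet.

Things in the scene. Friction and masses are not known exactly. Their poses are not given: they have to be found in the camera images.
- nozzle: The good torch nozzle: bright copper, foot 30 mm across and 10 mm high, above it a 24 mm round body up to 30 mm, then a cone to the tip at 40 mm; 60 g. Stands on the galvanised sheet. Origin at the centre of its underside, z up along its axis; round, so its yaw does not matter.
- cup: The good torch cup: clean white ceramic, 32 mm round up to 30 mm high, then narrowing to 22 mm at the top at 42 mm; 50 g. Stands on the galvanised sheet. Origin at the centre of its underside, z up along its axis; round, so its yaw does not matter.
- collar: The brass collar: knurled foot 38 mm across (41 mm over the ribs) and 12 mm high, above it a 26 mm round barrel up to 40 mm; 120 g. Stands on the galvanised sheet. Origin at the centre of its underside, z up along its axis; round, so its yaw does not matter.
- swirl_ring: The green plastic swirl ring: an upright tube 30 mm across, 18 mm bore, 36 mm high; 30 g. Stands on the galvanised sheet. Origin at the centre of its underside, z up along its axis; round, so its yaw does not matter.
- burnt_nozzle: The worn-out nozzle, to be left alone: the same shape and size as the copper nozzle, but blackened with soot, only its foot rusty brown. Stands on the galvanised sheet. Origin at the centre of its underside, z up along its axis; round, so its yaw does not matter. The sheet is plain grey, 200 x 290 x 3 mm, flat on the table; caddy and sheet lie side by side, either one on the left.
- burnt_cup: The worn-out cup, to be left alone: the same shape and size as the white cup, but sooty dark grey with a black band near the foot. Stands on the galvanised sheet. Origin at the centre of its underside, z up along its axis; round, so its yaw does not matter. The six spares stand in two rows of three, at least 70 mm apart centre to centre, with loose flat steel off-cuts 5 mm thick between them.
- tray_red: The red tray: open square tray, fixed, 82 mm square outside, 14 mm high, walls and floor 3 mm thick. Origin at the centre of its underside (4 mm above the table), x and y along its sides, z up; things stand on its floor, 3 mm above the origin. Four trays fill the grey caddy (rim 12 mm high) two by two, 84 mm apart centre to centre, colours in any order.
- tray_blue: The blue tray: open square tray, fixed, 82 mm square outside, 14 mm high, walls and floor 3 mm thick. Origin at the centre of its underside (4 mm above the table), x and y along its sides, z up; things stand on its floor, 3 mm above the origin. Four trays fill the grey caddy (rim 12 mm high) two by two, 84 mm apart centre to centre, colours in any order.
- tray_yellow: The yellow tray: open square tray, fixed, 82 mm square outside, 14 mm high, walls and floor 3 mm thick. Origin at the centre of its underside (4 mm above the table), x and y along its sides, z up; things stand on its floor, 3 mm above the origin. Four trays fill the grey caddy (rim 12 mm high) two by two, 84 mm apart centre to centre, colours in any order.
- tray_green: The green tray: open square tray, fixed, 82 mm square outside, 14 mm high, walls and floor 3 mm thick. Origin at the centre of its underside (4 mm above the table), x and y along its sides, z up; things stand on its floor, 3 mm above the origin. Four trays fill the grey caddy (rim 12 mm high) two by two, 84 mm apart centre to centre, colours in any order.

How it is judged (in metres and radians):
At the end, for the whole second after the job is handed in: Each good spare upright (0.2 rad) on the floor of its tray (nozzle red, cup blue, collar yellow, ring green), centre within 30 mm of the tray's centre along both sides, released, at rest; the blackened nozzle and cup upright, within 15 mm of where they started (x of nozzle in the frame of tray_red between -0.03 and 0.03 m and y of nozzle in the frame of tray_red between -0.03 and 0.03 m and z of nozzle in the frame of tray_red between 0 and 0.008 m and angle between each of nozzle, cup, collar, swirl_ring, burnt_nozzle, burnt_cup's own z axis and vertical below 0.2 rad and linear speed of each of nozzle, cup, collar, swirl_ring below 0.02 m/s and angular speed of each of nozzle, cup, collar, swirl_ring below 0.3 rad/s and x of cup in the frame of tray_blue between -0.03 and 0.03 m and y of cup in the frame of tray_blue between -0.03 and 0.03 m and z of cup in the frame of tray_blue between 0 and 0.008 m and x of collar in the frame of tray_yellow between -0.03 and 0.03 m and y of collar in the frame of tray_yellow between -0.03 and 0.03 m and z of collar in the frame of tray_yellow between 0 and 0.008 m and x of swirl_ring in the frame of tray_green between -0.03 and 0.03 m and y of swirl_ring in the frame of tray_green between -0.03 and 0.03 m and z of swirl_ring in the frame of tray_green between 0 and 0.008 m and distance of each of burnt_nozzle, burnt_cup from where it was at the start of the episode below 0.015 m); the robot touches nothing.
It fails at once if the burnt nozzle is shifted by more than 15 mm, lifted or knocked over (distance of burnt_nozzle from where it was at the start of the episode above 0.015 m or angle between burnt_nozzle's own z axis and vertical above 0.35 rad).
It fails at once if the burnt cup is shifted by more than 15 mm, lifted or knocked over (distance of burnt_cup from where it was at the start of the episode above 0.015 m or angle between burnt_cup's own z axis and vertical above 0.35 rad).
It also fails if it takes over 96 s, if anything falls off the work surface, if the arm or the gripper's body presses on something with over 40 N, if the wrist force passes 120 N, or if a joint passes its speed limit or range.

## Robot

A 6-joint arm with a two-finger parallel gripper is mounted at the origin on the work surface. World frame = base frame: x ahead of the robot, y to its left, z up, the work surface at z = 0. Lengths are in mm, angles in rad, forces in N, time in s.
With the tool pointing down it reaches from about 350 to 975 mm from the base axis. Payload 7.1 kg.
Tool frame: the origin (TCP) lies between the finger pads; the fingertips stand 17 mm ahead of it and the grasp point (between the pads) lies 2 mm behind it; z points along the fingers, y is the line along which they close (so a half turn about z gives the same grasp; the last joint's range is limited). The gripper opens to 88 mm and grips with 3 to 60 N. Pads are 20 mm wide; open, the fingers measure 115 mm over their backs; the gripper's body (75 mm by 178 mm) begins 61 mm behind the grasp point.
Start: joints at [1.13, 0.423, 1.63, -0, 1.089, -0.019], TCP at [255.845, 570.218, 239.675] pointing down, gripper open.
Joint ranges: [-3, 3], [-0.9, 2.11], [0.09, 2.58], [-1.31, 4.45], [0.11, 2.69], [-2.54, 2.54]. Speed limits (rad/s): [2.39, 2.39, 3.01, 3.14, 3.14, 3.14].

## Interface

Orientations are given as a rotation vector (axis times angle).
In Python, from workcell import ctrl, status, get_image gives the robot as it stands (ctrl), with the cameras as plain functions and the readings (status).
- The arm moves only by the shell command python3 jog.py 'ROWS' [OPENING]. ROWS is a JSON object whose key "moves" holds a list of rows, 1 to 5 of them, each of 6 numbers: dx, dy, dz in a scale on which 1.0 is 0.75 m, then a rotation vector rx, ry, rz in fractions of the full range, 1 being 45 degrees; each row shifts and turns the commanded pose from where the row before left it, along the tool's axes as they then stand; what a row does not reach is not made up. A row lasts 1/12 s, in which the tool goes at most 41.7 mm and 0.125 rad, less where a joint would pass 70% of its speed; a pose out of reach is approached as far as the arm can. OPENING is the finger opening in mm, set as the command begins (- or left out keeps the last). The fingers move at their own pace and stop on an object; the grip force is fixed at half the most. Time passes only in rows, so rows that do not move let the fingers close. It prints the time, the measured TCP pose, the force, the opening and the grip force at its end. Input that does not fit is refused with a message, and nothing moves.
- status.get_obs(): the state, without advancing time (a new reading comes with each control period).
- get_image(name): name is "scene" or "top" or "wrist"; returns a dict with "img" (400x640x3 uint8, red, green, blue), "fx", "fy", "cx", "cy" (pixels), "R" (3x3) and "t" (3): a world point X has camera coordinates R X + t. Camera axes: x right, y down, z forward; pixel columns grow to the right and rows downward; lengths in mm; the calibration is good to about 2 mm. A picture is of the moment at which its call begins. There is no depth.
- ctrl.close_job(): hands the job in; it is judged then, once.
The state is a dict: "t": time; "qpos": joint angles; "qvel": joint speeds; "joint_torque": joint torques, N m; "ee_pos": TCP position; "orientation": TCP orientation; "ft_force": force on the tool from outside, world axes, zero at the start; "moment": the same for the moment, N m; "width": finger opening in mm; "grasp_force": force on a finger pad.
Only numpy, scipy, OpenCV 4.12 (cv2) and the standard library are available. Lean on these libraries where they do the work, as an engineer would, in place of code of your own. Each camera call takes 0.05 s, during which the arm holds its last target. There are 200 camera calls.

## Working session

There is one attempt and no reset: what is moved stays moved. The work goes in short steps, Python scripts to look and compute and a shell command to move; the robot and the scene stay as the last step left them, time stands still between calls to the robot, and variables do not carry over. Pictures are saved under pics/ and viewed, at most 14 in all, crops included, and the job is handed in when it is done.

```bash
mkdir -p pics; ls
python3 - <<'E'
from workcell import ctrl, status, get_image
import cv2
o=status.get_obs();print(o)
for n in("scene","top","wrist"):
    d=get_image(n);cv2.imwrite(f"pics/{n}0.png",d["img"][:,:,::-1])
    print(n,d["fx"],d["fy"],d["cx"],d["cy"],d["R"],d["t"])
E
```

```text
jog.py
pics
workcell.py
{'t': 0.0, 'qpos': array([ 1.13000627e+00,  4.23850290e-01,  1.63070344e+00,  9.94274475e-07,
        1.08861043e+00, -1.90048855e-02]), 'qvel': array([ 0.00010112, -0.00019936,  0.00294693,  0.00251571, -0.00074643,
       -0.00027795]), 'joint_torque': array([ 4.02162977e-04, -5.44599652e+01, -2.73681450e+01,  6.44532521e-02,
        2.25605158e-02, -6.91394939e-05]), 'ee_pos': array([255.61512065, 569.74103853, 238.89050651]), 'orientation': array([-6.57563741e-01, -3.07163690e+00,  2.40297843e-03]), 'ft_force': array([-0.00260287, -0.55286138,  0.08978803]), 'moment': array([-0.01462741, -0.00412705, -0.03776393]), 'grasp_force': 0.0, 'width': 87.97221631743575}
scene 441.7155458768347 441.7155458768347 313.04883393969897 196.3785513946094 [[-0.42039555  0.90718741 -0.01669095]
 [ 0.65804343  0.29217257 -0.69398418]
 [-0.62469707 -0.30273123 -0.71979676]] [ 201.8205677  -324.00720705 1203.83648455]
top 436.92360292984887 436.92360292984887 320.0861554174296 198.69274597447668 [[-0.01712311 -0.99982446 -0.00760542]
 [-0.97667916  0.01835395 -0.21391811]
 [ 0.21402015  0.00376511 -0.97682199]] [ 20.85453928 548.36272593 894.8058224 ]
wrist 350.5602469909767 350.5602469909767 317.94175977116475 197.4564779953241 [[ 0.40897315  0.91254533 -0.00141017]
 [ 0.87173817 -0.39022683  0.2963032 ]
 [ 0.26983981 -0.12240936 -0.95509289]] [-625.09087155  -36.70814313  391.50222316]
```

View pics/scene0.png

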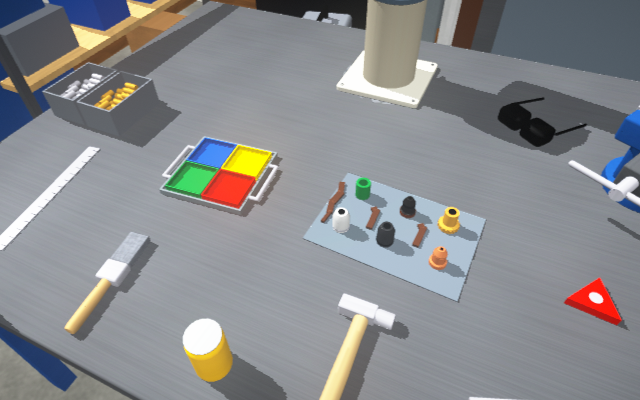

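View pics/top0.png

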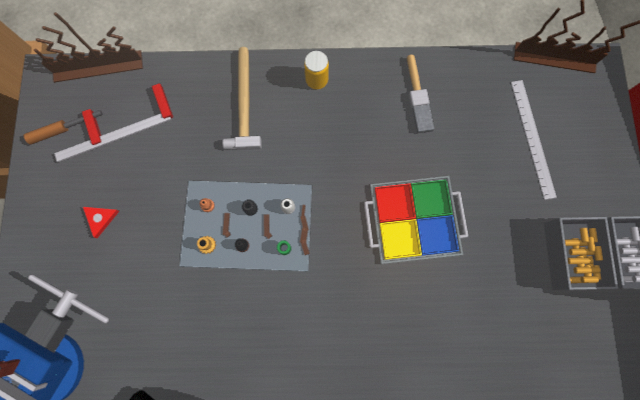

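The scene view shows the caddy at (220,173) and the sheet at (395,235). In the top view the sheet is at (247,225) with the nozzle (206,205), cup (288,206), collar (206,244), ring (284,247), burnt cup (250,207) and burnt nozzle (242,245). The trays there are red (394,202), green (432,198), yellow (401,239) and blue (438,235). I'll zoom in on both.

Run:
```python
import cv2
a=cv2.imread("pics/scene0.png")[170:300,300:490];b=cv2.imread("pics/top0.png")[175:275,175:325]
cv2.imwrite("pics/sc1.png",cv2.resize(a,None,fx=4,fy=4,interpolation=cv2.INTER_CUBIC))
cv2.imwrite("pics/tc1.png",cv2.resize(b,None,fx=5,fy=5,interpolation=cv2.INTER_CUBIC))
```

```text
(no output)
```

View pics/sc1.png

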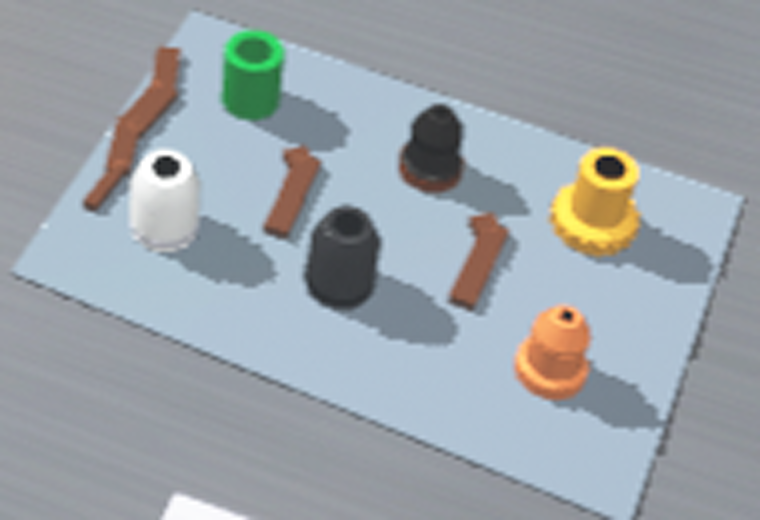

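View pics/tc1.png

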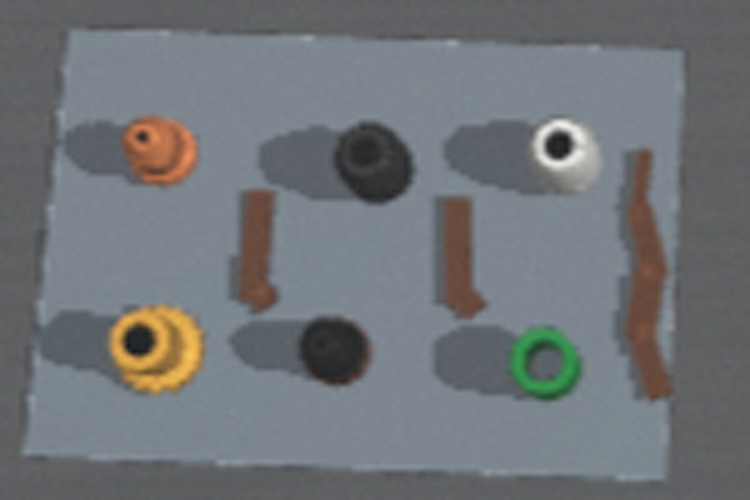

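```bash
cat > h.py <<'E'
import numpy as np, cv2
from scipy.spatial.transform import Rotation as Ro
def P(d): 
    K=np.array([[d["fx"],0,d["cx"]],[0,d["fy"],d["cy"]],[0,0,1]])
    return K@np.c_[d["R"],d["t"]]
def tri(da,pa,db,pb):
    X=cv2.triangulatePoints(P(da),P(db),np.array(pa,float),np.array(pb,float)); return X[:3]/X[3]
def ray(d,p,z):
    c=-d["R"].T@d["t"]; r=d["R"].T@np.array([(p[0]-d["cx"])/d["fx"],(p[1]-d["cy"])/d["fy"],1])
    return c+r*(z-c[2])/r[2]
def colmask(img,name):
    h=cv2.cvtColor(img,cv2.COLOR_RGB2HSV);H,S,V=cv2.split(h)
    lo,hi={"red":(-5,5),"yellow":(22,34),"green":(50,75),"blue":(105,125)}[name]
    Hs=np.where(H>170,H.astype(int)-180,H.astype(int))
    return ((Hs>=lo)&(Hs<=hi)&(S>120)&(V>60)).astype(np.uint8)
def pose(o):
    R=Ro.from_rotvec(o["orientation"]).as_matrix(); return o["ee_pos"],R
def delta(target,o):  # world target -> tool-axes shift
    p,R=pose(o); return R.T@(np.array(target)-p)
E
python3 - <<'E'
from h import *
from workcell import ctrl, status, get_image
s=get_image("scene");t=get_image("top")
f=lambda p,k,o:((p[0]+.5)/k-.5+o[0],(p[1]+.5)/k-.5+o[1])
pts=dict(nozzle=((567,315),(143,137)),cup=((166,165),(559,146)),collar=((611,165),(139,341)),ring=((254,51),(546,361)),bcup=((350,220),(368,152)),bnoz=((438,110),(325,342)))
for n,(a,b) in pts.items():
    b=f(b,5,(175,175));print(n,tri(s,f(a,4,(300,170)),t,b).T.round(1),ray(t,b,{'cup':45,'bcup':45,'ring':39}.get(n,43)).round(1))
for c in("red","blue","yellow","green"):
    q=[]
    for d in(s,t):
        n,l,st,ce=cv2.connectedComponentsWithStats(colmask(d["img"],c))
        win=[i for i in range(1,n) if (150<ce[i][0]<290 and 120<ce[i][1]<220 if d is s else 365<ce[i][0]<470 and 170<ce[i][1]<270)]
        i=max(win,key=lambda i:st[i,4]);q.append(cv2.minAreaRect(np.argwhere(l==i)[:,::-1].astype(np.float32)))
    print(c,tri(s,q[0][0],t,q[1][0]).T.round(1),ray(t,q[1][0],12).round(1),[(np.round(x[1],0),round(x[2],1)) for x in q])
o=status.get_obs();print(o["t"],pose(o))
E
```

```text
nozzle [[549.7 271.9  41.9]] [549.6 271.   43. ]
cup [[541.7  85.9  44.7]] [541.6  85.8  45. ]
collar [[458.5 269.8  43.4]] [458.7 269.1  43. ]
ring [[447.2  93.2  36.2]] [447.2  92.   39. ]
bcup [[540.  171.7  45.4]] [540.5 170.4  45. ]
bnoz [[456.6 188.4  43.4]] [456.8 188.   43. ]
red [[ 547.5 -160.     9.9]] [ 547.  -159.5   12. ] [(array([49., 34.]), 14.9), (array([36., 37.]), 82.2)]
blue [[ 471.2 -251.6   15.8]] [ 471.1 -251.7   12. ] [(array([44., 27.]), 14.0), (array([37., 38.]), 83.7)]
yellow [[ 462.6 -166.7   14.1]] [ 463.1 -167.4   12. ] [(array([45., 30.]), 17.4), (array([37., 38.]), 82.2)]
green [[ 555.3 -245.3   10.9]] [ 554.4 -244.    12. ] [(array([47., 32.]), 14.0), (array([35., 37.]), 83.7)]
0.25 (array([255.74561711, 570.01646777, 239.31300896]), array([[-9.12357379e-01,  4.09394559e-01, -3.29683056e-04],
       [ 4.09394691e-01,  9.12357131e-01, -6.72827611e-04],
       [ 2.53367244e-05, -7.48829728e-04, -9.99999719e-01]]))
```

Triangulated top heights are 42, 44.7, 43.4 and 36 mm, against 43, 45, 43 and 39 expected. The trays are 84 mm apart with rims near z = 14–18. The measurements agree with the text, so I'll turn the tool to close along world x and go above the nozzle.

Units first: shifts go in shares of 0.75 m and turns go in shares of 45 degrees. So 0.115 rad / 0.7854 = 0.1464.

```bash
python3 jog.py '{"moves":[[0,0,0,0,0,0.1464],[0,0,0,0,0,0.1464],[0,0,0,0,0,0.1464],[0,0,0,0,0,0.1464],[0,0,0,0,0,0.1464]]}' 56 
python3 jog.py '{"moves":[[0,0,0,0,0,0.1464],[0,0,0,0,0,0.1464],[0,0,0,0,0,0.1464],[0,0,0,0,0,0.1464],[0,0,0,0,0,0.1464]]}'
python3 jog.py '{"moves":[[-0.0333,0.0333,0,0,0,0],[-0.0333,0.0333,0,0,0,0],[-0.0333,0.0333,0,0,0,0],[-0.0333,0.0333,0,0,0,0],[-0.0333,0.0333,0,0,0,0]]}'
python3 jog.py '{"moves":[[-0.0333,0.0333,0.0267,0,0,0],[-0.0333,0.0333,0.0267,0,0,0],[-0.0333,0.0333,0.0267,0,0,0],[-0.0333,0.0333,0.0267,0,0,0],[-0.0333,0.0333,0.0267,0,0,0]]}'
python3 jog.py '{"moves":[[-0.0333,0.0333,0,0,0,0],[-0.0307,0.0267,0,0,0,0],[0,0,0,0,0,0],[0,0,0,0,0,0]]}'
python3 - <<'E'
from h import *
from workcell import ctrl, status, get_image
o=status.get_obs();print(pose(o)[1].round(3),delta([549.7,271.5,33],o).round(1),o["qpos"].round(2))
E
```

```text
t: 0.67
ee_pos: [255.8, 570.1, 239.6]
orientation: [1.51, 2.755, -0.0]
ft_force: [-0.2, 0.4, 0.3]
width: 58.8
grasp_force: 0.0
t: 1.08
ee_pos: [255.8, 570.1, 239.5]
orientation: [2.229, 2.214, -0.001]
ft_force: [0.4, 0.9, 0.8]
width: 55.6
grasp_force: 0.0
t: 1.5
ee_pos: [381.5, 443.8, 239.6]
orientation: [2.222, 2.221, -0.0]
ft_force: [-0.5, 1.1, -0.5]
width: 55.6
grasp_force: 0.0
t: 1.92
ee_pos: [506.6, 318.6, 138.9]
orientation: [2.222, 2.22, 0.001]
ft_force: [-0.2, -0.2, 0.1]
width: 55.8
grasp_force: 0.0
t: 2.25
ee_pos: [551.4, 270.6, 139.3]
orientation: [-2.226, -2.217, 0.0]
ft_force: [0.3, -0.4, 0.8]
width: 56.1
grasp_force: 0.0
[[ 0.004  1.    -0.   ]
 [ 1.    -0.004 -0.   ]
 [-0.    -0.    -1.   ]] [  0.9  -1.7 106.4] [0.44 0.53 1.72 0.   0.89 0.44]
```

Scaled: 30 mm / 750 = 0.04, 25 mm / 750 = 0.0333.

```bash
python3 jog.py '{"moves":[[0.0013,-0.0027,0.04,0,0,0],[0,0,0.04,0,0,0],[0,0,0.0333,0,0,0],[0,0,0.02,0,0,0],[0,0,0.008,0,0,0]]}'
python3 jog.py '{"moves":[[0,0,0,0,0,0],[0,0,0,0,0,0],[0,0,0,0,0,0],[0,0,0,0,0,0],[0,0,0,0,0,0]]}' 15
python3 jog.py '{"moves":[[0,0,0,0,0,0],[0,0,0,0,0,0],[0,0,0,0,0,0]]}'
python3 jog.py '{"moves":[[0,0,-0.0067,0,0,0],[0,0,-0.0267,0,0,0],[0,0,-0.04,0,0,0],[0,0,-0.04,0,0,0],[0,0,-0.02,0,0,0]]}'
python3 - <<'E'
from h import *
from workcell import ctrl, status, get_image
o=status.get_obs();print(delta([547.5,-160,38],o).round(1))
d=get_image("wrist");cv2.imwrite("pics/w1.png",d["img"][:,:,::-1])
E
```

```text
t: 2.67
ee_pos: [546.1, 273.4, 31.3]
orientation: [-2.22, -2.221, 0.006]
ft_force: [-0.2, -0.1, -0.1]
width: 56.0
grasp_force: 0.0
t: 3.08
ee_pos: [549.2, 273.4, 34.9]
orientation: [2.222, 2.22, 0.003]
ft_force: [0.3, 0.0, -0.0]
width: 26.2
grasp_force: 0.0
t: 3.33
ee_pos: [549.2, 273.3, 34.8]
orientation: [2.222, 2.22, 0.003]
ft_force: [-1.9, 0.6, 6.2]
width: 23.2
grasp_force: 30.0
t: 3.75
ee_pos: [549.8, 273.4, 137.1]
orientation: [2.222, 2.219, 0.005]
ft_force: [0.6, 0.3, -0.1]
width: 23.0
grasp_force: 30.0
[-433.5   -2.1   98.5]
```

View pics/w1.png

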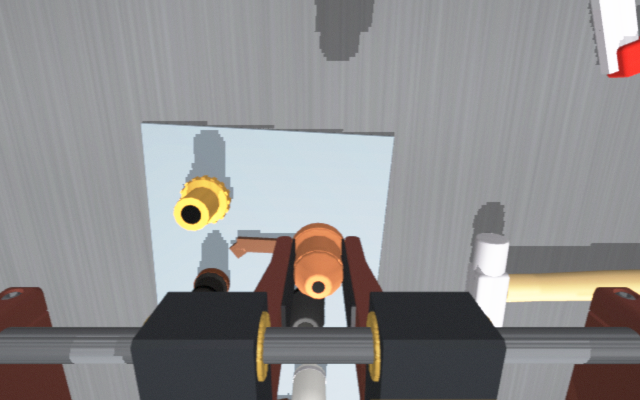

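The wrist view shows the copper nozzle held straight between the pads at (318,260), with the collar and burnt parts undisturbed. Next I'll carry it to the red tray.

Scaled: -40 mm / 750 = -0.0533, -35 mm / 750 = -0.0467.

```bash
python3 jog.py '{"moves":[[-0.0267,0,0,0,0,0],[-0.0467,0,0,0,0,0],[-0.0533,0,0,0,0,0],[-0.0533,0,0,0,0,0],[-0.0533,0,0,0,0,0]]}'
python3 jog.py '{"moves":[[-0.0533,0,0,0,0,0],[-0.0533,0,0,0,0,0],[-0.0533,0,0,0,0,0],[-0.0533,0,0,0,0,0],[-0.0533,0,0,0,0,0]]}'
python3 jog.py '{"moves":[[-0.0467,0,0,0,0,0],[-0.0267,0,0,0,0,0],[-0.0053,-0.0027,0,0,0,0],[0,0,0,0,0,0],[0,0,0,0,0,0]]}'
python3 jog.py '{"moves":[[0,0,0.04,0,0,0],[0,0,0.04,0,0,0],[0,0,0.0267,0,0,0],[0,0,0.0133,0,0,0],[0,0,0.0053,0,0,0]]}'
python3 jog.py '{"moves":[[0,0,0.0013,0,0,0],[0,0,0.0013,0,0,0],[0,0,0.0013,0,0,0],[0,0,0,0,0,0],[0,0,0,0,0,0]]}'
python3 - <<'E'
from h import *
from workcell import ctrl, status, get_image
o=status.get_obs();print(delta([547.5,-160,39],o).round(1))
E
```

```text
t: 4.22
ee_pos: [547.6, 96.4, 133.1]
orientation: [-2.221, -2.221, 0.001]
ft_force: [0.5, -0.2, 0.4]
width: 22.8
grasp_force: 30.0
t: 4.63
ee_pos: [547.3, -104.0, 133.1]
orientation: [-2.222, -2.22, 0.001]
ft_force: [0.5, 0.6, -0.6]
width: 22.9
grasp_force: 30.0
t: 5.05
ee_pos: [545.5, -160.4, 133.1]
orientation: [-2.222, -2.219, 0.001]
ft_force: [-0.0, 0.5, -1.4]
width: 23.0
grasp_force: 30.0
t: 5.47
ee_pos: [544.7, -159.0, 38.5]
orientation: [-2.218, -2.219, 0.003]
ft_force: [-11.8, 7.3, 39.4]
width: 23.4
grasp_force: 30.1
t: 5.88
ee_pos: [546.1, -159.8, 38.7]
orientation: [-2.221, -2.221, -0.0]
ft_force: [-5.9, 4.2, 14.0]
width: 23.2
grasp_force: 30.1
[-0.2  1.4 -0.3]
```

Contact made. I'll release, lift and go to the cup.

Scaled: -1 mm / 750 = -0.0013.

```bash
python3 jog.py '{"moves":[[0,0,-0.0013,0,0,0],[0,0,0,0,0,0],[0,0,0,0,0,0],[0,0,0,0,0,0]]}' 42
python3 jog.py '{"moves":[[0,0,-0.0133,0,0,0],[0,0,-0.0333,0,0,0],[0,0,-0.04,0,0,0],[0,0,-0.0333,0,0,0],[0,0,-0.0107,0,0,0]]}'
python3 jog.py '{"moves":[[0.0333,0,0,0,0,0],[0.0533,-0.0013,0,0,0,0],[0.0533,-0.0013,0,0,0,0],[0.0533,-0.0013,0,0,0,0],[0.0533,-0.0013,0,0,0,0]]}' 58
python3 jog.py '{"moves":[[0.0467,0,0,0,0,0],[0.0267,0,0,0,0,0],[0.008,0,0,0,0,0],[0,0,0,0,0,0],[0,0,0,0,0,0]]}'
python3 - <<'E'
from h import *
from workcell import ctrl, status, get_image
o=status.get_obs();print(delta([541.7,85.9,32],o).round(1))
d=get_image("scene");cv2.imwrite("pics/s2.png",d["img"][120:320,150:500,::-1])
E
```

```text
t: 6.22
ee_pos: [546.6, -160.9, 38.1]
orientation: [2.221, 2.22, 0.001]
ft_force: [0.3, -0.2, -0.5]
width: 41.6
grasp_force: 0.0
t: 6.63
ee_pos: [548.1, -161.7, 139.8]
orientation: [2.219, 2.217, 0.004]
ft_force: [0.8, 0.3, 0.1]
width: 41.7
grasp_force: 0.0
t: 7.05
ee_pos: [541.7, 25.4, 135.5]
orientation: [-2.223, -2.219, 0.0]
ft_force: [0.7, -1.0, -0.2]
width: 57.8
grasp_force: 0.0
t: 7.47
ee_pos: [542.1, 84.5, 135.4]
orientation: [-2.222, -2.221, 0.001]
ft_force: [0.4, -0.1, -0.4]
width: 57.9
grasp_force: 0.0
[  1.4  -0.4 103.4]
```

View pics/s2.png

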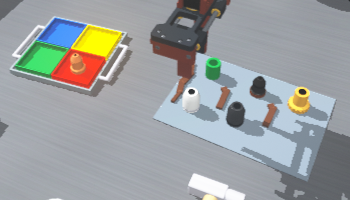

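The nozzle stands in the centre of the red tray at crop (77,62), and the gripper is above the cup. Next is the cup, into blue.

Scaled: 30 mm / 750 = 0.04, 25 mm / 750 = 0.0333.

```bash
python3 jog.py '{"moves":[[0.0013,0,0.04,0,0,0],[0,0,0.04,0,0,0],[0,0,0.0333,0,0,0],[0,0,0.0173,0,0,0],[0,0,0.0067,0,0,0]]}'
python3 jog.py '{"moves":[[0,0,0,0,0,0],[0,0,0,0,0,0],[0,0,0,0,0,0],[0,0,0,0,0,0],[0,0,0,0,0,0]]}' 22
python3 jog.py '{"moves":[[0,0,0,0,0,0],[0,0,0,0,0,0],[0,0,0,0,0,0]]}'
python3 jog.py '{"moves":[[0,0,-0.0067,0,0,0],[0,0,-0.0267,0,0,0],[0,0,-0.04,0,0,0],[0,0,-0.04,0,0,0],[0,0,-0.02,0,0,0]]}'
python3 jog.py '{"moves":[[-0.0267,-0.0053,0,0,0,0],[-0.0467,-0.0107,0,0,0,0],[-0.0533,-0.012,0,0,0,0],[-0.0533,-0.012,0,0,0,0],[-0.0533,-0.012,0,0,0,0]]}'
python3 jog.py '{"moves":[[-0.0533,-0.012,0,0,0,0],[-0.0533,-0.012,0,0,0,0],[-0.0467,-0.0093,0,0,0,0],[-0.0333,-0.0067,0,0,0,0],[-0.02,-0.0027,0,0,0,0]]}'
python3 jog.py '{"moves":[[-0.0107,0,0,0,0,0],[0,0,0,0,0,0],[0,0,0,0,0,0]]}'
python3 - <<'E'
from h import *
from workcell import ctrl, status, get_image
o=status.get_obs();print(delta([471.2,-251.7,39],o).round(1))
E
```

```text
t: 7.93
ee_pos: [541.0, 84.4, 30.6]
orientation: [-2.223, -2.217, 0.005]
ft_force: [0.1, -0.7, -0.2]
width: 58.0
grasp_force: 0.0
t: 8.35
ee_pos: [543.2, 86.0, 33.9]
orientation: [2.222, 2.219, 0.003]
ft_force: [0.1, -0.4, 4.0]
width: 30.9
grasp_force: 30.0
t: 8.6
ee_pos: [543.2, 86.0, 33.9]
orientation: [2.221, 2.22, 0.002]
ft_force: [-2.0, -1.8, 7.3]
width: 31.0
grasp_force: 30.0
t: 9.02
ee_pos: [543.6, 86.2, 136.1]
orientation: [2.221, 2.219, 0.005]
ft_force: [0.8, 1.2, -0.5]
width: 31.4
grasp_force: 30.0
t: 9.43
ee_pos: [502.6, -90.3, 133.2]
orientation: [2.221, 2.221, 0.001]
ft_force: [1.0, -0.3, -1.1]
width: 31.2
grasp_force: 30.0
t: 9.85
ee_pos: [470.2, -246.7, 133.2]
orientation: [2.224, 2.217, -0.0]
ft_force: [-0.2, -0.8, -0.9]
width: 30.8
grasp_force: 30.0
t: 10.1
ee_pos: [471.0, -251.6, 132.8]
orientation: [-2.223, -2.22, -0.0]
ft_force: [0.0, 0.4, -1.1]
width: 31.5
grasp_force: 30.0
[-0.1  0.2 93.8]
```

Scaled: 30 mm / 750 = 0.04, 28 mm / 750 = 0.0373.

```bash
python3 jog.py '{"moves":[[0,0,0.04,0,0,0],[0,0,0.0373,0,0,0],[0,0,0.0267,0,0,0],[0,0,0.012,0,0,0],[0,0,0.0053,0,0,0]]}'
python3 jog.py '{"moves":[[0,0,0.0013,0,0,0],[0,0,0.0013,0,0,0],[0,0,0.0013,0,0,0],[0,0,0,0,0,0],[0,0,0,0,0,0]]}'
python3 jog.py '{"moves":[[0,0,0,0,0,0],[0,0,0,0,0,0],[0,0,0,0,0,0],[0,0,0,0,0,0]]}' 46
python3 jog.py '{"moves":[[0,0,-0.0133,0,0,0],[0,0,-0.0333,0,0,0],[0,0,-0.04,0,0,0],[0,0,-0.0333,0,0,0],[0,0,-0.0107,0,0,0]]}'
python3 jog.py '{"moves":[[0.0333,0,0,0,0,0],[0.0533,-0.0013,0,0,0,0],[0.0533,-0.0013,0,0,0,0],[0.0533,-0.0013,0,0,0,0],[0.0533,-0.0013,0,0,0,0]]}' 58
python3 jog.py '{"moves":[[0.0533,-0.0013,0,0,0,0],[0.0533,-0.0013,0,0,0,0],[0.0533,-0.0013,0,0,0,0],[0.0533,-0.0013,0,0,0,0],[0.0533,-0.0013,0,0,0,0]]}'
python3 jog.py '{"moves":[[0.0533,-0.0013,0,0,0,0],[0.0533,-0.0013,0,0,0,0],[0.0467,-0.0027,0,0,0,0],[0.0267,0,0,0,0,0],[0,0,0,0,0,0]]}'
python3 jog.py '{"moves":[[0,0,0,0,0,0]]}'
python3 - <<'E'
from h import *
from workcell import ctrl, status, get_image
o=status.get_obs();print(delta([458.5,269.8,34],o).round(1))
d=get_image("wrist");cv2.imwrite("pics/w2.png",d["img"][:,:,::-1])
d=get_image("scene");cv2.imwrite("pics/s3.png",d["img"][120:320,150:500,::-1])
E
```

```text
t: 10.52
ee_pos: [470.5, -250.3, 40.3]
orientation: [-2.219, -2.22, 0.001]
ft_force: [0.0, -0.4, -0.7]
width: 31.0
grasp_force: 30.0
t: 10.93
ee_pos: [471.5, -252.3, 39.5]
orientation: [2.222, 2.219, 0.001]
ft_force: [0.6, -0.8, -0.5]
width: 31.5
grasp_force: 30.0
t: 11.27
ee_pos: [471.1, -252.1, 38.8]
orientation: [2.223, 2.22, 0.0]
ft_force: [-0.0, -0.4, 0.3]
width: 46.3
grasp_force: 0.0
t: 11.68
ee_pos: [472.7, -252.9, 140.7]
orientation: [2.219, 2.217, 0.002]
ft_force: [1.0, -1.0, -0.0]
width: 45.8
grasp_force: 0.0
t: 12.1
ee_pos: [466.6, -65.5, 136.7]
orientation: [-2.224, -2.219, 0.0]
ft_force: [1.0, -0.8, -0.7]
width: 57.9
grasp_force: 0.0
t: 12.52
ee_pos: [461.7, 134.9, 136.7]
orientation: [-2.223, -2.22, 0.0]
ft_force: [0.8, -0.7, 0.2]
width: 58.3
grasp_force: 0.0
t: 12.93
ee_pos: [458.5, 271.7, 136.8]
orientation: [-2.218, -2.225, -0.003]
ft_force: [0.4, -0.2, -0.4]
width: 57.9
grasp_force: 0.0
t: 13.02
ee_pos: [458.0, 268.6, 136.4]
orientation: [-2.22, -2.223, 0.001]
ft_force: [0.4, -0.2, -0.3]
width: 58.2
grasp_force: 0.0
[  1.2   0.6 102.4]
```

View pics/s3.png

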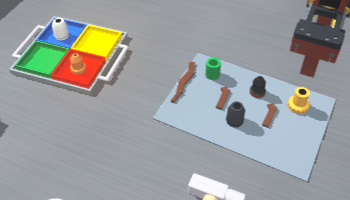

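The cup stands in blue at crop (60,30), and the gripper is over the collar. Collar into yellow now.

Scaled: 30 mm / 750 = 0.04, 24 mm / 750 = 0.032.

```bash
python3 jog.py '{"moves":[[0.0013,0.0013,0.04,0,0,0],[0,0,0.04,0,0,0],[0,0,0.032,0,0,0],[0,0,0.016,0,0,0],[0,0,0.0053,0,0,0]]}'
python3 jog.py '{"moves":[[0,0,0,0,0,0],[0,0,0,0,0,0],[0,0,0,0,0,0]]}'
python3 jog.py '{"moves":[[0,0,0,0,0,0],[0,0,0,0,0,0],[0,0,0,0,0,0],[0,0,0,0,0,0],[0,0,0,0,0,0]]}' 16
python3 jog.py '{"moves":[[0,0,0,0,0,0],[0,0,0,0,0,0],[0,0,0,0,0,0]]}'
python3 jog.py '{"moves":[[0,0,-0.0067,0,0,0],[0,0,-0.0267,0,0,0],[0,0,-0.04,0,0,0],[0,0,-0.04,0,0,0],[0,0,-0.02,0,0,0]]}'
python3 jog.py '{"moves":[[-0.0267,0,0,0,0,0],[-0.0467,0,0,0,0,0],[-0.0533,0,0,0,0,0],[-0.0533,0.0013,0,0,0,0],[-0.0533,0,0,0,0,0]]}'
python3 jog.py '{"moves":[[-0.0533,0.0013,0,0,0,0],[-0.0533,0,0,0,0,0],[-0.0533,0.0013,0,0,0,0],[-0.0533,0,0,0,0,0],[-0.0533,0.0013,0,0,0,0]]}'
python3 jog.py '{"moves":[[-0.0467,0,0,0,0,0],[-0.0267,0,0,0,0,0],[-0.0093,0,0,0,0,0],[0,0,0,0,0,0],[0,0,0,0,0,0]]}'
python3 - <<'E'
from h import *
from workcell import ctrl, status, get_image
o=status.get_obs();print(delta([462.8,-167,39],o).round(1))
E
```

```text
t: 13.53
ee_pos: [458.4, 267.0, 34.8]
orientation: [-2.224, -2.218, 0.006]
ft_force: [0.4, -0.1, 0.2]
width: 57.6
grasp_force: 0.0
t: 13.78
ee_pos: [460.5, 269.2, 38.0]
orientation: [2.223, 2.219, 0.003]
ft_force: [0.1, 0.0, -0.2]
width: 58.0
grasp_force: 0.0
t: 14.2
ee_pos: [459.6, 269.1, 36.9]
orientation: [2.222, 2.22, 0.0]
ft_force: [-3.0, 0.2, 3.0]
width: 28.1
grasp_force: 1.1
t: 14.45
ee_pos: [459.5, 269.1, 36.8]
orientation: [-2.222, -2.22, 0.0]
ft_force: [-1.8, -0.5, 4.4]
width: 24.7
grasp_force: 30.0
t: 14.87
ee_pos: [460.6, 269.5, 139.6]
orientation: [2.222, 2.22, 0.005]
ft_force: [0.4, 0.2, -0.7]
width: 24.6
grasp_force: 30.0
t: 15.28
ee_pos: [460.1, 92.6, 136.9]
orientation: [2.221, 2.221, 0.0]
ft_force: [0.0, 0.5, -1.0]
width: 24.4
grasp_force: 30.0
t: 15.7
ee_pos: [462.6, -107.9, 136.8]
orientation: [-2.223, -2.22, 0.0]
ft_force: [1.6, -0.2, -1.6]
width: 24.6
grasp_force: 30.0
t: 16.12
ee_pos: [462.7, -167.6, 136.5]
orientation: [-2.223, -2.219, 0.0]
ft_force: [-0.1, 0.4, -0.9]
width: 24.6
grasp_force: 30.0
[ 0.5  0.1 97.5]
```

Scaled: 30 mm / 750 = 0.04, 28 mm / 750 = 0.0373.

```bash
python3 jog.py '{"moves":[[0,0,0.04,0,0,0],[0,0,0.0373,0,0,0],[0,0,0.0267,0,0,0],[0,0,0.012,0,0,0],[0,0,0.0053,0,0,0]]}'
python3 jog.py '{"moves":[[0,0,0.0013,0,0,0],[0,0,0.0013,0,0,0],[0,0,0.0013,0,0,0],[0,0,0,0,0,0],[0,0,0,0,0,0]]}'
python3 jog.py '{"moves":[[0,0,0,0,0,0],[0,0,0,0,0,0],[0,0,0,0,0,0],[0,0,0,0,0,0]]}' 42
python3 jog.py '{"moves":[[0,0,-0.0133,0,0,0],[0,0,-0.0333,0,0,0],[0,0,-0.04,0,0,0],[0,0,-0.0333,0,0,0],[0,0,-0.0107,0,0,0]]}'
python3 jog.py '{"moves":[[0.0333,-0.0027,0,0,0,0],[0.0533,-0.004,0,0,0,0],[0.0533,-0.0027,0,0,0,0],[0.0533,-0.004,0,0,0,0],[0.0533,-0.0027,0,0,0,0]]}' 56
python3 jog.py '{"moves":[[0.0467,-0.0027,0,0,0,0],[0.0333,-0.0027,0,0,0,0],[0.0187,0,0,0,0,0],[0,0,0,0,0,0],[0,0,0,0,0,0]]}'
python3 - <<'E'
from h import *
from workcell import ctrl, status, get_image
o=status.get_obs();print(delta([447.2,92.5,32],o).round(1))
d=get_image("scene");cv2.imwrite("pics/s4.png",d["img"][120:320,150:500,::-1])
E
```

```text
t: 16.53
ee_pos: [462.2, -166.3, 44.4]
orientation: [-2.218, -2.22, 0.002]
ft_force: [-0.8, 0.5, -1.7]
width: 24.7
grasp_force: 30.0
t: 16.95
ee_pos: [463.6, -168.2, 43.5]
orientation: [2.222, 2.219, 0.001]
ft_force: [0.4, -0.2, -1.8]
width: 24.6
grasp_force: 30.0
t: 17.28
ee_pos: [463.2, -168.1, 42.9]
orientation: [2.222, 2.22, 0.0]
ft_force: [-0.1, 0.1, 0.4]
width: 41.3
grasp_force: 0.0
t: 17.7
ee_pos: [464.8, -168.7, 144.5]
orientation: [2.219, 2.217, 0.003]
ft_force: [0.8, 0.3, 0.4]
width: 42.0
grasp_force: 0.0
t: 18.12
ee_pos: [450.4, 18.5, 140.7]
orientation: [-2.224, -2.219, 0.0]
ft_force: [0.4, 0.1, -0.1]
width: 55.7
grasp_force: 0.0
t: 18.53
ee_pos: [447.1, 91.4, 140.6]
orientation: [-2.22, -2.223, 0.001]
ft_force: [-0.1, -0.4, -0.3]
width: 55.5
grasp_force: 0.0
[  1.1   0.2 108.6]
```

View pics/s4.png

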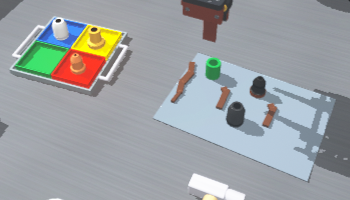

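The collar stands in yellow at crop (96,40). Now the ring, into green.

Scaled: 30 mm / 750 = 0.04, 26 mm / 750 = 0.0347.

```bash
python3 jog.py '{"moves":[[0.0013,0,0.04,0,0,0],[0,0,0.04,0,0,0],[0,0,0.0347,0,0,0],[0,0,0.02,0,0,0],[0,0,0.0093,0,0,0]]}'
python3 jog.py '{"moves":[[0,0,0,0,0,0],[0,0,0,0,0,0],[0,0,0,0,0,0]]}'
python3 jog.py '{"moves":[[0,0,0,0,0,0],[0,0,0,0,0,0],[0,0,0,0,0,0],[0,0,0,0,0,0],[0,0,0,0,0,0]]}' 20
python3 jog.py '{"moves":[[0,0,0,0,0,0],[0,0,0,0,0,0],[0,0,0,0,0,0]]}'
python3 jog.py '{"moves":[[0,0,-0.0067,0,0,0],[0,0,-0.0267,0,0,0],[0,0,-0.04,0,0,0],[0,0,-0.04,0,0,0],[0,0,-0.02,0,0,0]]}'
python3 jog.py '{"moves":[[-0.024,0.008,0,0,0,0],[-0.0427,0.0133,0,0,0,0],[-0.0507,0.016,0,0,0,0],[-0.0507,0.016,0,0,0,0],[-0.0507,0.016,0,0,0,0]]}'
python3 jog.py '{"moves":[[-0.0507,0.016,0,0,0,0],[-0.0507,0.016,0,0,0,0],[-0.048,0.016,0,0,0,0],[-0.0373,0.0133,0,0,0,0],[-0.0267,0.0093,0,0,0,0]]}'
python3 jog.py '{"moves":[[-0.0173,0.0053,0,0,0,0],[0,0,0,0,0,0],[0,0,0,0,0,0],[0,0,0,0,0,0]]}'
python3 - <<'E'
from h import *
from workcell import ctrl, status, get_image
o=status.get_obs();print(delta([554.8,-244.6,39],o).round(1))
E
```

```text
t: 19.0
ee_pos: [446.1, 90.5, 30.6]
orientation: [-2.223, -2.217, 0.005]
ft_force: [-0.5, -0.0, -0.5]
width: 55.9
grasp_force: 0.0
t: 19.25
ee_pos: [448.1, 91.7, 33.5]
orientation: [2.223, 2.219, 0.002]
ft_force: [0.0, -0.1, -0.1]
width: 55.8
grasp_force: 0.0
t: 19.67
ee_pos: [447.5, 92.1, 33.0]
orientation: [2.222, 2.22, 0.001]
ft_force: [-1.0, -0.1, 5.3]
width: 28.7
grasp_force: 30.0
t: 19.92
ee_pos: [447.6, 92.1, 33.0]
orientation: [2.222, 2.22, 0.001]
ft_force: [-1.6, -0.1, 6.3]
width: 28.6
grasp_force: 30.0
t: 20.33
ee_pos: [448.3, 92.2, 135.5]
orientation: [2.221, 2.219, 0.004]
ft_force: [0.3, -0.3, 0.2]
width: 28.7
grasp_force: 30.0
t: 20.75
ee_pos: [499.3, -73.5, 133.0]
orientation: [2.222, 2.221, 0.0]
ft_force: [0.1, 0.2, 0.6]
width: 28.9
grasp_force: 30.0
t: 21.17
ee_pos: [552.6, -235.0, 132.9]
orientation: [2.224, 2.218, 0.0]
ft_force: [-0.1, 0.9, -0.1]
width: 28.3
grasp_force: 30.0
t: 21.5
ee_pos: [555.2, -243.7, 132.4]
orientation: [-2.221, -2.22, 0.001]
ft_force: [0.2, -0.3, -0.1]
width: 28.8
grasp_force: 30.0
[-1.  -0.3 93.4]
```

Release height should be about 37, so I'll lower by about 94.5.

Scaled: 30 mm / 750 = 0.04, 28 mm / 750 = 0.0373.

```bash
python3 jog.py '{"moves":[[-0.0013,0,0.04,0,0,0],[0,0,0.0373,0,0,0],[0,0,0.0267,0,0,0],[0,0,0.012,0,0,0],[0,0,0.0053,0,0,0]]}'
python3 jog.py '{"moves":[[0,0,0.0013,0,0,0],[0,0,0.0013,0,0,0],[0,0,0.0013,0,0,0],[0,0,0,0,0,0],[0,0,0,0,0,0]]}'
python3 jog.py '{"moves":[[0,0,0,0,0,0],[0,0,0,0,0,0],[0,0,0,0,0,0],[0,0,0,0,0,0]]}' 44
python3 jog.py '{"moves":[[0,0,-0.0133,0,0,0],[0,0,-0.0333,0,0,0],[0,0,-0.04,0,0,0],[0,0,-0.0333,0,0,0],[0,0,-0.0107,0,0,0]]}'
python3 jog.py '{"moves":[[0.0333,-0.004,0,0,0,0],[0.0467,-0.004,0,0,0,0],[0.0533,-0.0133,0,0,0,0],[0.0533,-0.0133,0,0,0,0],[0.0333,0,0,0,0,0]]}'
python3 jog.py '{"moves":[[0.0133,0,0,0,0,0],[0,0,0,0,0,0],[0,0,0,0,0,0]]}'
python3 - <<'E'
from h import *
from workcell import ctrl, status, get_image
s=get_image("scene");t=get_image("top")
a=s["img"][120:270,150:350,::-1];b=t["img"][170:280,175:475,::-1]
b=cv2.resize(b,(800,293),interpolation=cv2.INTER_CUBIC);a=cv2.resize(a,(400,300),interpolation=cv2.INTER_CUBIC)
c=np.zeros((600,800,3),np.uint8);c[:293]=b;c[300:,:400]=a
a2=cv2.resize(s["img"][170:300,300:490,::-1],(400,274));c[300:574,400:]=a2
cv2.imwrite("pics/fin.png",c)
E
```

```text
t: 21.92
ee_pos: [554.9, -244.3, 40.2]
orientation: [-2.219, -2.22, 0.002]
ft_force: [-0.6, 0.6, 0.2]
width: 28.8
grasp_force: 30.0
t: 22.33
ee_pos: [556.5, -246.3, 39.6]
orientation: [2.222, 2.219, 0.001]
ft_force: [0.4, 1.1, -0.2]
width: 28.7
grasp_force: 30.0
t: 22.67
ee_pos: [556.1, -246.2, 38.8]
orientation: [2.223, 2.22, 0.0]
ft_force: [0.2, -0.5, -0.2]
width: 44.2
grasp_force: 0.0
t: 23.08
ee_pos: [558.0, -247.0, 141.1]
orientation: [2.219, 2.216, 0.003]
ft_force: [0.5, -0.6, -0.1]
width: 43.9
grasp_force: 0.0
t: 23.5
ee_pos: [527.3, -78.2, 136.1]
orientation: [-2.22, -2.219, 0.002]
ft_force: [0.5, -0.1, 0.1]
width: 43.9
grasp_force: 0.0
t: 23.75
ee_pos: [530.6, -71.2, 136.7]
orientation: [2.221, 2.221, 0.0]
ft_force: [0.2, -0.0, 0.6]
width: 43.9
grasp_force: 0.0
```

View pics/fin.png

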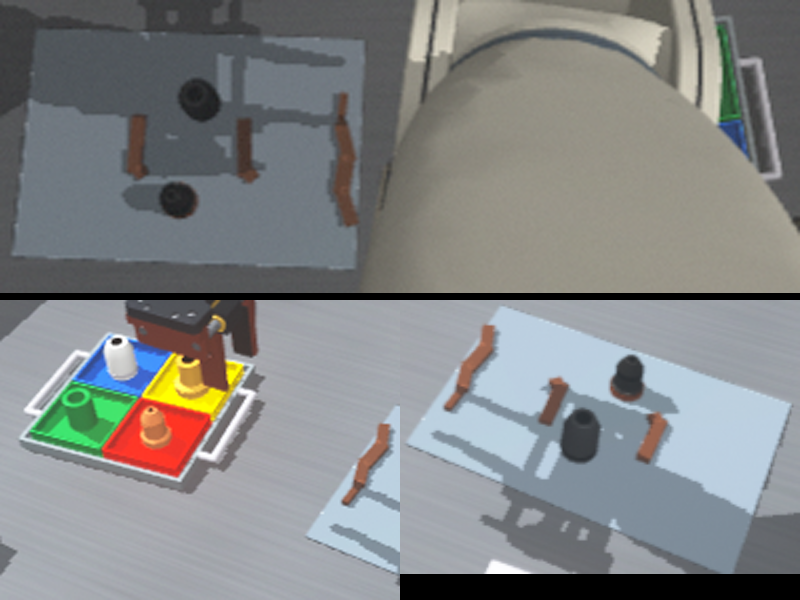

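All four good spares stand in their trays in the scene crop: cup (121,357), collar (192,378), ring (79,408) and nozzle (155,428). Both blackened parts are upright and unmoved, and the gripper is clear, so I'm handing in.

```bash
python3 -c "
from workcell import ctrl, status, get_image
print(ctrl.close_job())"
```

```text
the job is handed in; nothing more can be done
None
```

I handed the job in at about 24 s: the last pictures show all four good spares standing upright in their own trays and both blackened parts standing where they were; the hand-in gave no verdict.

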